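Set out the hardness-test station

ROBOT

A 6-joint arm with a two-finger parallel gripper is mounted at the origin on the work surface. World frame = base frame: x ahead of the robot, y to its left, z up, the work surface at z = 0. Lengths are in mm, angles in rad, forces in N, time in s.
With the tool pointing down it reaches from about 300 to 875 mm from the base axis. Payload 6.4 kg.
Tool frame: the origin (TCP) lies at the very end of the fingers, on their centre line; the grasp point (between the pads) lies 19 mm behind it; z points along the fingers, y is the line along which they close (so a half turn about z gives the same grasp; the last joint's range is limited). The gripper opens to 85 mm and grips with 20 to 120 N. Pads are 22 mm wide; open, the fingers measure 114 mm over their backs; the gripper's body (76 mm by 85 mm) begins 54 mm behind the grasp point. The pads swing forward as they close: fully open they stand 13 mm farther back than shut.
Start: joints at [-1.371, 0.181, 1.607, -0, 1.354, -0.206], TCP at [227, -528.31, 231.288] pointing down, gripper open.
Joint ranges: [-2.99, 2.99], [-0.89, 2.07], [0.3, 2.58], [-1.14, 4.28], [0, 2.63], [-3.12, 3.12]. Speed limits (rad/s): [2.57, 2.57, 3.01, 3.14, 3.14, 3.14].

INTERFACE

Orientations are given as a unit quaternion [x, y, z, w].
In Python, from workcell import arm gives the robot as it stands. The module is installed in compiled form; this text tells all that it offers.
- The arm moves only by the tool drive_tool, never from a script. Its argument "plan" is a list of rows, each a list of 7 numbers: the closure, from -1 (fully open) to 1 (shut), then the shift along the tool's x, y, z normalised to -1 to 1, where 1 is 8 cm, then the turn, a rotation vector about the tool's x, y, z normalised to -1 to 1, where 1 is 60 degrees. In form: [[gripper, tx, ty, tz, rx, ry, rz], ...]. A call has 1 to 20 rows; each row shifts and turns the commanded pose from where the row before left it, along the tool's axes as they then stand; what a row does not reach is not made up. A row lasts 1/12 s, in which the tool goes at most 41.7 mm and 7.16 degrees, less where a joint would pass 70% of its speed; a pose out of reach is approached as far as the arm can. A call with a number of a shift or a turn outside -1 to 1 is refused whole. A call with a gripper value outside its range is refused whole. The fingers move at their own pace and stop on an object; the grip force is fixed at half the most. Time passes only in rows, so rows that do not move let the fingers close. It gives the time, the measured TCP pose, the force, the opening and the grip force at its end, in the units of the state.
- arm.get_obs(): the state, without advancing time (a new reading comes with each control period).
- arm.get_image(name): name is "side" or "top"; returns a dict with "img" (420x560x3 uint8, blue, green, red), "fx", "fy", "cx", "cy" (pixels), "xyz" and "rotation" of the camera in the world. Camera axes: x right, y down, z forward; pixel columns grow to the right and rows downward; lengths in mm; the calibration is good to about 2 mm. A picture is of the moment at which its call begins. There is no depth.
- arm.hand_in(): hands the job in; it is judged then, once.
The state is a dict: "time": time; "joints": joint angles; "qd": joint speeds; "joint_torque": joint torques, N m; "tcp_pos": TCP position; "tool_rot": TCP orientation; "force": force on the tool from outside, world axes, zero at the start; "moment": the same for the moment, N m; "grip_width": opening from 0.0 (shut) to 1.0 (fully open); "grasp_force": force on a finger pad.
Only numpy, scipy, OpenCV 4.12 (cv2) and the standard library are available. Lean on these libraries where they do the work, as an engineer would, in place of code of your own. Each camera call takes 0.05 s, during which the arm holds its last target. There are 200 camera calls.

TASK

Set out the station for the next hardness tests: lay the solid reference disc flat in the middle of the round plate, put the V-block upright in the middle of the square plate with its groove running along the line towards the round plate, and lay the round bar centred in that groove. Stand the indenter holder upright on the bench midway between the two plates, and lay the hexagonal nut flat (same face up) on the bench just beyond the round plate, on the side away from the square plate, in line with the two plates and leaving a gap of about 25 mm. Leave the ring gauge and the jar where they are, and let go of everything at the end.

Things in the scene. Friction and masses are not known exactly. Their poses are not given: they have to be found in the camera images.
- round_plate: Round dark-steel anvil plate, fixed to the bench, 110 mm diameter, 15 mm thick. Origin: centre of its underside, on the bench; z up. Its y axis lies along the line joining the two plates' centres. The two plates' centres are always 250 mm apart; which of them is on the left changes.
- square_plate: Square dark-steel anvil plate, fixed to the bench, 110 x 110 mm, 15 mm thick. Origin: centre of its underside, on the bench; z up. Its y axis lies along the line joining the two plates' centres (the round plate may be at its +y or its -y side, 250 mm away), x square to that line.
- disc: Reference disc: plain solid steel disc, no hole, 56 mm diameter, 14 mm thick, 0.27 kg, lying flat. Origin: centre of its underside; z up.
- vblock: Steel V-block, 50 x 50 mm, 36 mm high, about 0.5 kg, with a 90 degree V groove in its top running along its x axis from end to end; the groove is 24 mm wide at the top and 12 mm deep. All four sides are flat. Origin: centre of its underside; x along the groove, z up. The bar lying in the groove has its centre line 45 mm above the block's underside, 9 mm above its top.
- bar: Round steel bar sample lying on its side, 30 mm diameter, 80 mm long, about 0.44 kg; it can roll. Its x axis lies along the bar; y and z turn with it as it rolls, and the body origin is on its surface, so use bar_center for the position.
- bar_center (a point): Centre of the round bar sample, on its axis at mid-length (15 mm above the bench at the start). x along the bar.
- holder: Indenter holder: a small turned steel part standing upright on a round flange 34 mm in diameter and 12 mm thick, with a shank 20 mm in diameter from there up to 44 mm, then a cone to a blunt tip at 52 mm; 0.18 kg. Grip it by the shank. Origin: centre of its underside; z up.
- nut: Large hexagonal steel nut lying flat, 41 mm across flats (47 mm over corners), 22 mm high, with a smooth 27 mm hole, 0.15 kg. Origin: centre of its underside; z up; its x axis is square to one pair of flats (the others lie at 60 degree steps).
- ring_gauge: Bystander, to be left alone: steel ring gauge lying flat, 60 mm outer diameter, 36 mm hole, 16 mm high, loose. Like the reference disc but with a hole. Origin: centre of its underside.
- jar: Bystander, to be left alone: small amber glass jar with a black cap, 44 mm diameter, 45 mm high, loose. Origin: centre of its underside.
Not all that is in view belongs to the job. Leave any blue or red look-alike of the vblock alone.

How it is judged (in metres and radians):
At the end, for the whole second after the job is handed in: Disc and V-block flat within 12 mm of plate centres; groove within 0.17 rad of plate line; bar seated, 12 mm along, 5 across, 0.1 rad; holder upright, <140 mm from both plates; nut flat, same face up, 84-120 mm from round, >300 from square plate; both 15 mm off line at most, on bench; all at rest (horizontal distance between disc and round_plate below 0.012 m and z of disc in the frame of round_plate between 0.012 and 0.018 m and angle between each of disc, vblock, holder, nut's own z axis and vertical below 0.08 rad and horizontal distance between vblock and square_plate below 0.012 m and z of vblock in the frame of square_plate between 0.012 and 0.018 m and angle between the x axis of vblock and the y axis of square_plate, either way round below 0.17 rad and x of bar_center in the frame of vblock between -0.012 and 0.012 m and y of bar_center in the frame of vblock between -0.005 and 0.005 m and z of bar_center in the frame of vblock between 0.042 and 0.0485 m and angle between the x axis of bar and the x axis of vblock, either way round below 0.1 rad and horizontal distance between holder and round_plate below 0.14 m and horizontal distance between holder and square_plate below 0.14 m and x of holder in the frame of square_plate between -0.015 and 0.015 m and height (world z) of each of holder, nut below 0.004 m and horizontal distance between nut and round_plate between 0.084 and 0.12 m and horizontal distance between nut and square_plate above 0.3 m and x of nut in the frame of square_plate between -0.015 and 0.015 m and linear speed of each of disc, vblock, bar, holder, nut below 0.02 m/s); the robot touches nothing.
It fails at once if the ring gauge (a bystander) is shifted by more than 30 mm (distance of ring_gauge from where it was at the start of the episode above 0.03 m).
It fails at once if the jar (a bystander) is shifted by more than 30 mm (distance of jar from where it was at the start of the episode above 0.03 m).
It also fails if it takes over 134 s, if anything falls off the work surface, if the arm or the gripper's body presses on something with over 40 N, if the wrist force passes 120 N, or if a joint passes its speed limit or range.

## Working session

There is one attempt and no reset: what is moved stays moved. The work goes in short steps, Python scripts to look and compute and a tool call to move; the robot and the scene stay as the last step left them, time stands still between calls to the robot, and variables do not carry over. Pictures are saved under pics/ and viewed, at most 14 in all, crops included, and the job is handed in when it is done.

Besides the shell and the picture viewer there is one more tool, called after ">>>" in YAML: its name, and indented under it one key for each argument. drive_tool: Moves the arm, as the interface text tells. Its arguments: {"type":"object","properties":{"plan":{"type":"array","items":{"type":"array","items":{"type":"number"}}}},"required":["plan"]}

```bash
mkdir -p pics; cat > h.py <<'E'
import numpy as np, cv2
from workcell import arm
def cap(name,tag):
    d=arm.get_image(name); cv2.imwrite(f'pics/{tag}.png',d['img'])
    np.savez(f'pics/{tag}.npz',**{k:np.array(d[k]) for k in d}); return d
def load(tag): return np.load(f'pics/{tag}.npz')
from scipy.spatial.transform import Rotation as R
def rot(d):
    r=np.array(d['rotation'],float); return r if r.shape==(3,3) else R.from_quat(r).as_matrix()
def ground(d,u,v,z):
    M=rot(d); o=np.array(d['xyz'],float)
    r=M@np.array([(u-d['cx'])/d['fx'],(v-d['cy'])/d['fy'],1.]); return (o+r*(z-o[2])/r[2])
def proj(d,p):
    c=rot(d).T@(np.array(p,float)-np.array(d['xyz'])); return d['fx']*c[0]/c[2]+d['cx'],d['fy']*c[1]/c[2]+d['cy']
E
python3 - <<'E'
from h import *
for n in('top','side'):
    d=cap(n,n+'0'); print(n,d['xyz'],d['rotation'],d['fx'],d['fy'],d['cx'],d['cy'])
o=arm.get_obs(); print(o)
E
```

```text
top [ 356.10273953   -1.08179805 1073.1549078 ] [ 0.70865329 -0.70326299  0.04316664 -0.03699068] 406.1314427681917 406.1314427681917 274.3034824419859 209.99901225422883
side [ 213.03947536 1042.13448914  746.82436933] [-0.1198203   0.86962852 -0.47561128  0.05642028] 502.5998609332534 502.5998609332534 277.33332698665845 205.5781455751349
{'time': 0.1, 'joints': array([-1.37132785e+00,  1.81469995e-01,  1.60791139e+00,  5.30421775e-06,
        1.35379268e+00, -2.06317125e-01]), 'qd': array([ 0.00062002, -0.0031079 , -0.00327365,  0.00120923, -0.0002474 ,
        0.00136572]), 'joint_torque': array([-2.01186924e-05, -4.45876873e+01, -3.52241743e+01, -2.41327298e-04,
        4.17754796e-03, -2.78812263e-05]), 'tcp_pos': array([ 226.88415063, -527.80574689,  230.47077977]), 'tool_rot': array([ 9.79487577e-01,  2.01503006e-01,  5.29706377e-06, -7.90690256e-04]), 'force': array([ 0.7746454 ,  0.53719313, -0.94178221]), 'moment': array([-0.02262583, -0.0543921 , -0.00083634]), 'grasp_force': 0.0, 'grip_width': 0.9984023680896694}
```

View pics/top0.png

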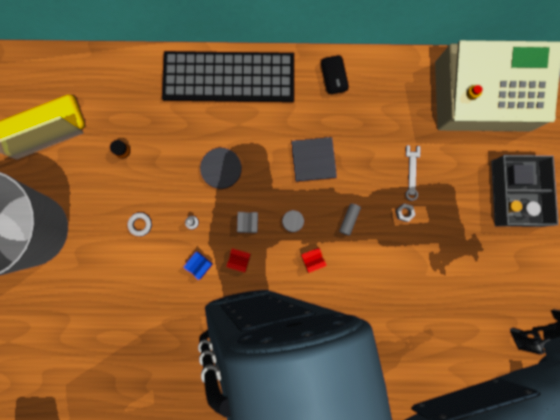

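View pics/side0.png

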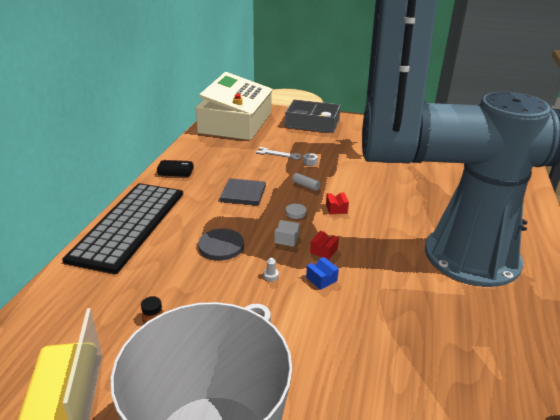

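Top view: round plate (221,168), square plate (314,159). Candidates:
- Disc: the solid grey disc at (293,221), not the ring gauge at (139,224).
- V-block: the grey block at (247,222), not the red ones at (238,260) and (313,260) or the blue one at (197,264).
- Bar: (349,219), not the mouse at (335,75).
- Holder: (192,222), not the jar at (119,148).
- Nut: (405,213), not the wrench's ring end at (411,194).

I'll check these in one close crop.

```bash
python3 - <<'E'
from h import *
im=cv2.imread('pics/top0.png')
a=im[130:245,170:300]; b=im[130:245,290:430]
f=lambda x:cv2.resize(x,None,fx=5.7,fy=5.2,interpolation=cv2.INTER_CUBIC)
g=lambda x:cv2.convertScaleAbs(x,alpha=2)
cv2.imwrite('pics/c1.png',g(cv2.resize(im[130:245,170:300],None,fx=6,fy=5,interpolation=cv2.INTER_CUBIC)))
cv2.imwrite('pics/c1.png',g(cv2.resize(a,None,fx=5,fy=5,interpolation=cv2.INTER_CUBIC)))
cv2.imwrite('pics/c2.png',g(cv2.resize(b,None,fx=5,fy=5,interpolation=cv2.INTER_CUBIC)))
E
```

```text
(no output)
```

View pics/c1.png

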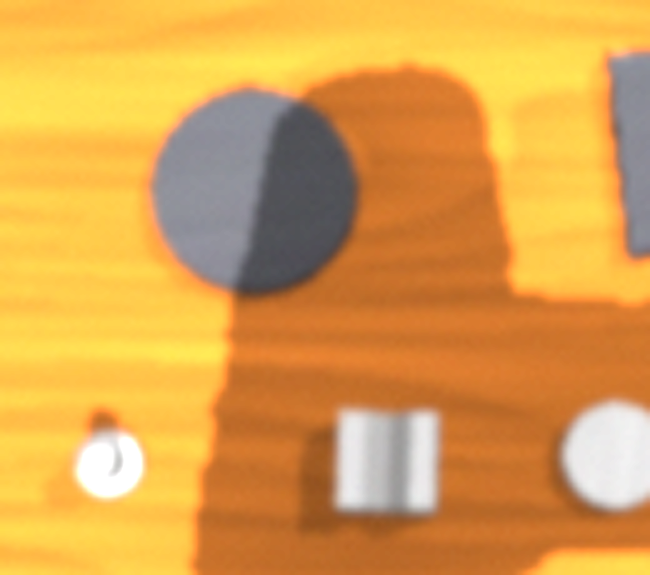

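View pics/c2.png

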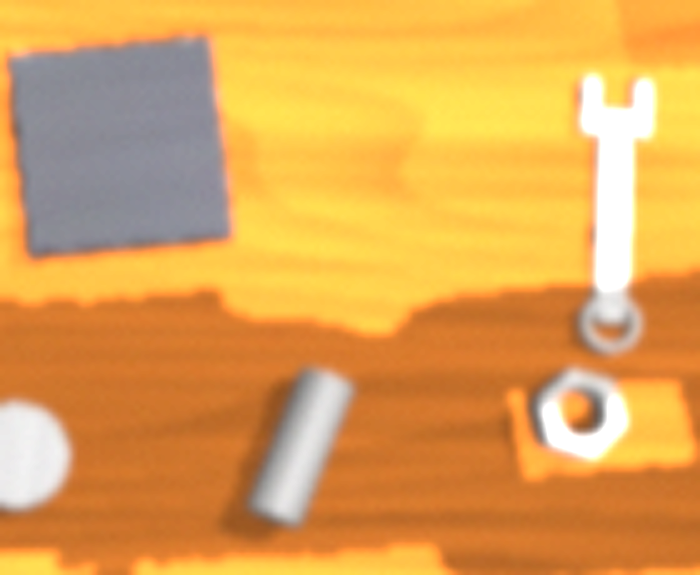

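Crops confirm the choices: plain disc at about (292.7,221), grey V-block with its groove up-down in the image at (247,222), bar at (350,219), holder at (191.5,222.5), and hexagonal nut at (406,212.5), next to the wrench. Now I'll measure them.

```bash
cat >> h.py <<'E'
def seg(d,u,v,r,z,smax=90):
    """centroid and minAreaRect of the grey blob at u,v"""
    im=np.array(d['img']); u0,v0=int(u-r),int(v-r); s=im[v0:int(v+r),u0:int(u+r)]
    s=cv2.resize(s,None,fx=8,fy=8,interpolation=cv2.INTER_CUBIC)
    m=(cv2.cvtColor(s,cv2.COLOR_BGR2HSV)[...,1]<smax).astype(np.uint8)
    cs,_=cv2.findContours(m,cv2.RETR_EXTERNAL,cv2.CHAIN_APPROX_NONE)
    c=max(cs,key=cv2.contourArea)
    pts=np.array([ground(d,(p[0][0]+.5)/8-.5+u0,(p[0][1]+.5)/8-.5+v0,z)[:2] for p in c],np.float32)
    M=cv2.moments(pts.reshape(-1,1,2)); return np.array([M['m10'],M['m01']])/M['m00'],cv2.minAreaRect(pts),pts
E
python3 - <<'E'
from h import *
np.set_printoptions(precision=1,suppress=True)
d=load('top0')
for n,u,v,r,z in [('round',221,168,26,15),('square',314,159,28,15),('disc',292.7,221,18,14),('vb',247,222,18,36),('bar',350,219,20,15),('holder',191.5,222.5,12,12),('nut',406,213,12,22),('ring',139,224,18,16),('jar',119,148,14,45)]:
    c,b,p=seg(d,u,v,r,z); print(n,c,np.round(b[0],1),np.round(b[1],1),round(b[2],1))
s=load('side0')
for n,u,v,z in [('disc',296.5,211.5,14),('round',221,241.5,15),('holderbase',271,276,8),('square',243.5,190,15)]:
    print('side',n,ground(s,u,v,z))
# nut: hexagon angle by max inscribed support widths
c,b,p=seg(d,406,213,12,22)
for a in range(0,60,5):
    n=[np.ptp(p@np.array([np.cos(t),np.sin(t)])) for t in np.radians([a,a+60,a+120])]; print(a,np.round(n,1),end=';')
E
```

```text
round [588.4 133.9] [588.4 133.7] [107.1 106.5] 49.8
square [ 614.9 -113.4] [ 615.  -113.3] [109.7 108.7] 6.4
disc [448.9 -58.1] [449.  -58.2] [56.4 57.3] 26.9
vb [442.8  60. ] [443.   60.1] [52.8 53.4] 89.3
bar [ 454.8 -207.6] [ 455.1 -207.7] [30.  84.5] 67.8
holder [443.1 206.5] [443.  206.3] [33.9 34.8] 46.3
nut [ 472.7 -351.9] [ 473. -352.] [44.4 49.6] 43.3
ring [437.2 341.4] [437.3 341.2] [61.8 61.3] 65.6
jar [633.4 396. ] [633.5 396. ] [35.9 31.2] 57.8
side disc [444.  -46.2  14. ]
side round [588.2 135.4  15. ]
side holderbase [440.1 215.4   8. ]
side square [ 612.6 -109.2   15. ]
0 [46.6 47.9 49. ];5 [47.1 48.7 49.4];10 [47.3 49.2 49.6];15 [47.3 49.6 49.6];20 [47.  49.6 49.4];25 [46.5 49.2 48.8];30 [45.9 48.7 47.9];35 [45.2 48.4 46.8];40 [44.5 47.8 45.8];45 [44.7 47.2 45.1];50 [45.9 47.6 45.6];55 [47.  48.3 46.2];
```

```bash
cat >> h.py <<'E'
def go(x,y,z,yaw):
    o=arm.get_obs(); M=R.from_quat(o['tool_rot']).as_matrix(); a=np.radians(yaw)
    T=np.array([[np.cos(a),np.sin(a),0],[np.sin(a),-np.cos(a),0],[0,0,-1]])
    rv=np.degrees(R.from_matrix(M.T@T).as_rotvec())/60
    dp=(np.array([x,y,z])-o['tcp_pos'])/80
    print('t',round(o['time'],1),'tcp',o['tcp_pos'].round(1),'turn',rv.round(3),'shift after turn',(T.T@dp).round(3),'before',(M.T@dp).round(3),'w',round(o['grip_width'],3),'gf',round(float(o['grasp_force']),1),'j6',round(o['joints'][5],2))
E
python3 -c "
from h import *
go(473,-352,100,10)"
```

```text
t 0.1 tcp [ 226.9 -527.8  230.5] turn [-0.002 -0.     0.221] shift after turn [ 3.411 -1.63   1.631] before [ 3.694 -0.802  1.633] w 0.998 gf 0.0 j6 -0.21
```

>>> drive_tool:
  plan:
    - [-1, 0, 0, 0, 0, 0, 0.11]
    - [-1, 0, 0, 0, 0, 0, 0.11]
    - [-1, 0.341, -0.163, 0.163, 0, 0, 0]
    - [-1, 0.341, -0.163, 0.163, 0, 0, 0]
    - [-1, 0.341, -0.163, 0.163, 0, 0, 0]
    - [-1, 0.341, -0.163, 0.163, 0, 0, 0]
    - [-1, 0.341, -0.163, 0.163, 0, 0, 0]
    - [-1, 0.341, -0.163, 0.163, 0, 0, 0]
    - [-1, 0.341, -0.163, 0.163, 0, 0, 0]
    - [-1, 0.341, -0.163, 0.163, 0, 0, 0]
    - [-1, 0.341, -0.163, 0.163, 0, 0, 0]
    - [-1, 0.341, -0.163, 0.163, 0, 0, 0]
    - [-1, 0, 0, 0, 0, 0, 0]
    - [-1, 0, 0, 0, 0, 0, 0]
    - [-1, 0, 0, 0, 0, 0, 0]

```text
time: 1.35
tcp_pos: [472.6, -352.4, 100.7]
tool_rot: [0.996, 0.088, -0.0, -0.0]
force: [0.2, -0.3, 0.7]
grip_width: 0.997
grasp_force: 0.0
```

```bash
python3 - <<'E'
from h import *
go(473,-352,1,10)
t=cap('top','top1'); s=cap('side','side1')
d=t; u,v=map(int,proj(d,(473,-352,20))); a=cv2.resize(t['img'][max(0,v-50):v+50,u-50:u+50],(400,400),interpolation=cv2.INTER_CUBIC)
u,v=map(int,proj(s,(473,-352,40))); print(u,v); b=cv2.resize(s['img'][v-50:v+50,u-50:u+50],(400,400),interpolation=cv2.INTER_CUBIC)
cv2.imwrite('pics/v1.png',cv2.convertScaleAbs(np.hstack([a,b]),alpha=1.7))
E
```

```text
t 1.4 tcp [ 472.6 -352.4  100.7] turn [-0.     0.001  0.001] shift after turn [ 0.006 -0.003  1.246] before [ 0.007 -0.003  1.246] w 0.997 gf 0.0 j6 0.55
310 151
```

View pics/v1.png

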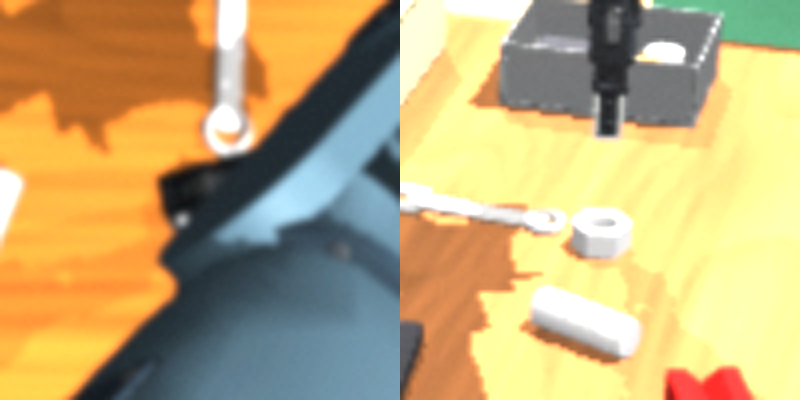

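The left crop (top camera) is mostly hidden by the arm. In the right one (side camera) the gripper tip is straight above the nut, at crop (605,130) over (600,235). Descending and gripping.

>>> drive_tool:
  plan:
    - [-1, 0, 0, 0.3, 0, 0, 0]
    - [-1, 0, 0, 0.3, 0, 0, 0]
    - [-1, 0, 0, 0.3, 0, 0, 0]
    - [-1, 0, 0, 0.2, 0, 0, 0]
    - [-1, 0, 0, 0.1, 0, 0, 0]
    - [-1, 0, 0, 0.04, 0, 0, 0]
    - [-1, 0, 0, 0, 0, 0, 0]
    - [-1, 0, 0, 0, 0, 0, 0]
    - [1, 0, 0, 0, 0, 0, 0]
    - [1, 0, 0, 0, 0, 0, 0]
    - [1, 0, 0, 0, 0, 0, 0]
    - [1, 0, 0, 0, 0, 0, 0]
    - [1, 0, 0, 0, 0, 0, 0]
    - [1, 0, 0, 0, 0, 0, 0]
    - [1, 0, 0, 0, 0, 0, 0]
    - [1, 0, 0, 0, 0, 0, 0]

```text
time: 2.78
tcp_pos: [473.5, -352.9, 2.8]
tool_rot: [0.996, 0.088, 0.001, 0.001]
force: [1.1, -0.3, 6.0]
grip_width: 0.467
grasp_force: 60.7
```

>>> drive_tool:
  plan:
    - [1, 0, 0, -0.1, 0, 0, 0]
    - [1, 0, 0, -0.3, 0, 0, 0]
    - [1, 0, 0, -0.3, 0, 0, 0]
    - [1, 0, 0, -0.3, 0, 0, 0]
    - [1, 0, 0, -0.3, 0, 0, 0]
    - [1, 0, 0, 0, 0, 0, 0]
    - [1, 0, 0, 0, 0, 0, 0]
    - [1, 0, 0, 0, 0, 0, 0]

```text
time: 3.45
tcp_pos: [472.3, -351.6, 104.9]
tool_rot: [0.996, 0.088, -0.0, -0.001]
force: [-0.1, 0.4, -2.4]
grip_width: 0.465
grasp_force: 60.4
```

```bash
python3 -c "
from h import *
go(577.5,234.3,105,96.2)"
```

```text
t 3.5 tcp [ 472.3 -351.6  104.9] turn [-0.002 -0.    -1.436] shift after turn [ 7.139e+00  2.098e+00 -2.000e-03] before [ 2.573e+00 -6.982e+00  5.000e-03] w 0.465 gf 60.4 j6 0.55
```

>>> drive_tool:
  plan:
    - [1, 0, 0, 0, 0, 0, -0.11]
    - [1, 0, 0, 0, 0, 0, -0.11]
    - [1, 0, 0, 0, 0, 0, -0.11]
    - [1, 0, 0, 0, 0, 0, -0.11]
    - [1, 0, 0, 0, 0, 0, -0.11]
    - [1, 0, 0, 0, 0, 0, -0.11]
    - [1, 0, 0, 0, 0, 0, -0.11]
    - [1, 0, 0, 0, 0, 0, -0.11]
    - [1, 0, 0, 0, 0, 0, -0.11]
    - [1, 0, 0, 0, 0, 0, -0.11]
    - [1, 0, 0, 0, 0, 0, -0.11]
    - [1, 0, 0, 0, 0, 0, -0.11]
    - [1, 0, 0, 0, 0, 0, -0.116]

```text
time: 4.53
tcp_pos: [471.7, -351.1, 103.3]
tool_rot: [0.666, 0.746, 0.0, -0.002]
force: [-0.0, 1.0, -1.9]
grip_width: 0.465
grasp_force: 60.1
```

>>> drive_tool:
  plan:
    - [1, 0.2, 0.058, 0, 0, 0, 0]
    - [1, 0.39, 0.115, 0, 0, 0, 0]
    - [1, 0.39, 0.115, 0, 0, 0, 0]
    - [1, 0.39, 0.115, 0, 0, 0, 0]
    - [1, 0.39, 0.115, 0, 0, 0, 0]
    - [1, 0.39, 0.115, 0, 0, 0, 0]
    - [1, 0.39, 0.115, 0, 0, 0, 0]
    - [1, 0.39, 0.115, 0, 0, 0, 0]
    - [1, 0.39, 0.115, 0, 0, 0, 0]
    - [1, 0.39, 0.115, 0, 0, 0, 0]
    - [1, 0.39, 0.115, 0, 0, 0, 0]
    - [1, 0.39, 0.115, 0, 0, 0, 0]
    - [1, 0.39, 0.115, 0, 0, 0, 0]
    - [1, 0.39, 0.115, 0, 0, 0, 0]
    - [1, 0.39, 0.115, 0, 0, 0, 0]
    - [1, 0.39, 0.115, 0, 0, 0, 0]
    - [1, 0.39, 0.115, 0, 0, 0, 0]
    - [1, 0.39, 0.115, 0, 0, 0, 0]
    - [1, 0.3, 0.085, 0, 0, 0, 0]
    - [1, 0, 0, 0, 0, 0, 0]

```text
time: 6.2
tcp_pos: [576.3, 237.9, 104.1]
tool_rot: [0.667, 0.745, -0.0, -0.001]
force: [-0.3, -0.2, -1.6]
grip_width: 0.463
grasp_force: 60.3
```

```bash
python3 -c "
from h import *
go(577.5,234.3,3,96.2)"
```

```text
t 6.2 tcp [576.3 237.9 104.1] turn [-0.002 -0.002  0.002] shift after turn [-0.046  0.01   1.263] before [-0.049  0.012  1.263] w 0.463 gf 60.3 j6 0.09
```

>>> drive_tool:
  plan:
    - [1, -0.02, 0.005, 0.3, 0, 0, 0]
    - [1, 0, 0, 0.3, 0, 0, 0]
    - [1, 0, 0, 0.3, 0, 0, 0]
    - [1, 0, 0, 0.2, 0, 0, 0]
    - [1, 0, 0, 0.1, 0, 0, 0]
    - [1, 0, 0, 0.05, 0, 0, 0]
    - [1, 0, 0, 0.02, 0, 0, 0]
    - [1, 0, 0, 0, 0, 0, 0]
    - [1, 0, 0, 0, 0, 0, 0]
    - [1, 0, 0, 0, 0, 0, 0]

```text
time: 7.03
tcp_pos: [579.5, 231.5, 5.3]
tool_rot: [0.668, 0.744, 0.001, 0.001]
force: [0.3, -0.3, -1.7]
grip_width: 0.47
grasp_force: 60.3
```

```bash
python3 -c "
from h import *
go(577.5,234.3,3,96.2);print(arm.get_obs()['force'])"
```

```text
t 7.0 tcp [579.5 231.5   5.3] turn [ 0.002 -0.    -0.   ] shift after turn [ 0.037 -0.022  0.029] before [ 0.037 -0.022  0.029] w 0.47 gf 60.3 j6 0.08
[ 0.30689565 -0.26325577 -1.72098389]
```

>>> drive_tool:
  plan:
    - [1, 0.02, 0, 0.015, 0, 0, 0]
    - [1, 0.015, 0, 0.015, 0, 0, 0]
    - [1, 0, 0, 0, 0, 0, 0]
    - [1, 0, 0, 0, 0, 0, 0]

```text
time: 7.37
tcp_pos: [579.1, 234.1, 2.9]
tool_rot: [0.668, 0.744, 0.001, 0.001]
force: [-1.5, -2.3, 6.3]
grip_width: 0.467
grasp_force: 61.1
```

Touching the bench (+6 N). Release and lift.

>>> drive_tool:
  plan:
    - [-1, 0, 0, 0, 0, 0, 0]
    - [-1, 0, 0, 0, 0, 0, 0]
    - [-1, 0, 0, 0, 0, 0, 0]
    - [-1, 0, 0, 0, 0, 0, 0]
    - [-1, 0, 0, 0, 0, 0, 0]
    - [-1, 0, 0, -0.1, 0, 0, 0]
    - [-1, 0, 0, -0.3, 0, 0, 0]
    - [-1, 0, 0, -0.4, 0, 0, 0]
    - [-1, 0, 0, -0.4, 0, 0, 0]
    - [-1, 0, 0, 0, 0, 0, 0]
    - [-1, 0, 0, 0, 0, 0, 0]

```text
time: 8.28
tcp_pos: [580.4, 234.6, 101.1]
tool_rot: [0.668, 0.744, 0.002, 0.002]
force: [0.7, 0.2, -1.4]
grip_width: 1.0
grasp_force: 0.0
```

```bash
python3 -c "
from h import *
go(443,207,100,96)"
```

```text
t 8.3 tcp [580.4 234.6 101.1] turn [ 0.006 -0.001  0.004] shift after turn [-0.164 -1.744  0.014] before [-0.158 -1.745  0.004] w 1.0 gf 0.0 j6 0.09
```

```bash
python3 -c "
from h import *
s=load('side0')
print(proj(s,(443,206.5,0)),proj(s,(443,206.5,52)))
b=cv2.resize(s['img'][240:300,236:306],None,fx=8,fy=8,interpolation=cv2.INTER_CUBIC)
cv2.imwrite('pics/v2.png',b)"
```

```text
(np.float64(270.79593462255247), np.float64(275.985879700883)) (np.float64(271.0042694930041), np.float64(257.89069214331585))
```

View pics/v2.png

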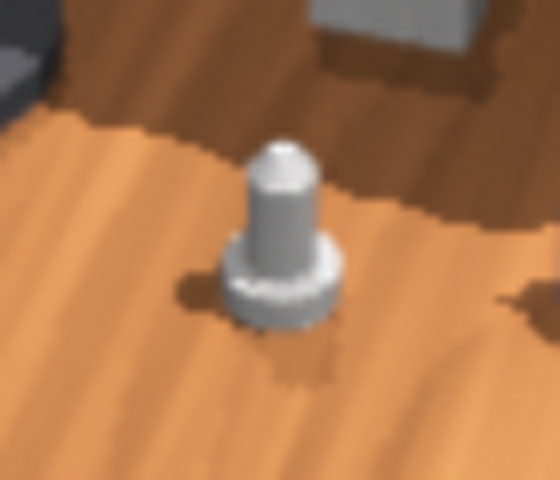

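>>> drive_tool:
  plan:
    - [-1, -0.04, -0.43, 0, 0, 0, 0]
    - [-1, -0.04, -0.43, 0, 0, 0, 0]
    - [-1, -0.04, -0.43, 0, 0, 0, 0]
    - [-1, -0.04, -0.43, 0, 0, 0, 0]
    - [-1, 0, 0, 0, 0, 0, 0]
    - [-1, 0, 0, 0, 0, 0, 0]
    - [-1, 0, 0, 0, 0, 0, 0]

```text
time: 8.87
tcp_pos: [443.2, 206.6, 97.6]
tool_rot: [0.668, 0.744, 0.0, 0.0]
force: [-0.3, 0.7, -0.2]
grip_width: 1.0
grasp_force: 0.0
```

```bash
python3 -c "
from h import *
go(443,207,18,96)"
```

```text
t 8.9 tcp [443.2 206.6  97.6] turn [ 0.    -0.     0.003] shift after turn [ 0.006 -0.002  0.995] before [ 0.006 -0.003  0.995] w 1.0 gf 0.0 j6 0.08
```

In the side crop the holder stands upright with its tip at full-image (271.4,258), matching the projected (271.0,257.9), so the position is confirmed.

>>> drive_tool:
  plan:
    - [-1, 0, 0, 0.3, 0, 0, 0]
    - [-1, 0, 0, 0.3, 0, 0, 0]
    - [-1, 0, 0, 0.25, 0, 0, 0]
    - [-1, 0, 0, 0.12, 0, 0, 0]
    - [-1, 0, 0, 0.03, 0, 0, 0]
    - [-1, 0, 0, 0, 0, 0, 0]
    - [1, 0, 0, 0, 0, 0, 0]
    - [1, 0, 0, 0, 0, 0, 0]
    - [1, 0, 0, 0, 0, 0, 0]
    - [1, 0, 0, 0, 0, 0, 0]
    - [1, 0, 0, 0, 0, 0, 0]
    - [1, 0, 0, 0, 0, 0, 0]
    - [1, 0, 0, 0, 0, 0, 0]
    - [1, 0, 0, 0, 0, 0, 0]
    - [1, 0, 0, 0, 0, 0, 0]

```text
time: 10.12
tcp_pos: [443.1, 206.6, 18.5]
tool_rot: [0.668, 0.744, 0.0, 0.0]
force: [-1.3, -0.7, 5.1]
grip_width: 0.209
grasp_force: 58.6
```

>>> drive_tool:
  plan:
    - [1, 0, 0, -0.1, 0, 0, 0]
    - [1, 0, 0, -0.3, 0, 0, 0]
    - [1, 0, 0, -0.4, 0, 0, 0]
    - [1, 0, 0, -0.2, 0, 0, 0]
    - [1, 0, 0, 0, 0, 0, 0]
    - [1, 0, 0, 0, 0, 0, 0]

```text
time: 10.62
tcp_pos: [443.5, 206.7, 98.6]
tool_rot: [0.668, 0.744, 0.001, 0.001]
force: [-0.9, 0.2, -3.1]
grip_width: 0.209
grasp_force: 59.0
```

```bash
python3 -c "
from h import *
go(601.6,10.2,98,96)"
```

```text
t 10.6 tcp [443.5 206.7  98.6] turn [ 0.002 -0.     0.004] shift after turn [-2.649  1.709  0.007] before [-2.656  1.699  0.011] w 0.209 gf 59.0 j6 0.08
```

>>> drive_tool:
  plan:
    - [1, -0.294, 0.189, 0, 0, 0, 0]
    - [1, -0.294, 0.189, 0, 0, 0, 0]
    - [1, -0.294, 0.189, 0, 0, 0, 0]
    - [1, -0.294, 0.189, 0, 0, 0, 0]
    - [1, -0.294, 0.189, 0, 0, 0, 0]
    - [1, -0.294, 0.189, 0, 0, 0, 0]
    - [1, -0.294, 0.189, 0, 0, 0, 0]
    - [1, -0.294, 0.189, 0, 0, 0, 0]
    - [1, -0.294, 0.189, 0, 0, 0, 0]
    - [1, 0, 0, 0, 0, 0, 0]
    - [1, 0, 0, 0, 0, 0, 0]
    - [1, 0, 0, 0.3, 0, 0, 0]
    - [1, 0, 0, 0.3, 0, 0, 0]
    - [1, 0, 0, 0.25, 0, 0, 0]
    - [1, 0, 0, 0.1, 0, 0, 0]
    - [1, 0, 0, 0.02, 0, 0, 0]
    - [1, 0, 0, 0, 0, 0, 0]
    - [1, 0, 0, 0, 0, 0, 0]

```text
time: 12.12
tcp_pos: [600.3, 11.6, 19.7]
tool_rot: [0.668, 0.745, -0.0, -0.001]
force: [-0.2, -0.0, -2.1]
grip_width: 0.208
grasp_force: 59.5
```

>>> drive_tool:
  plan:
    - [1, 0, 0, 0.015, 0, 0, 0]
    - [1, 0, 0, 0.01, 0, 0, 0]
    - [1, 0, 0, 0, 0, 0, 0]
    - [1, 0, 0, 0, 0, 0, 0]

```text
time: 12.45
tcp_pos: [601.1, 11.0, 18.3]
tool_rot: [0.668, 0.744, 0.0, -0.0]
force: [-1.3, 1.3, 0.0]
grip_width: 0.209
grasp_force: 59.8
```

>>> drive_tool:
  plan:
    - [1, 0, 0, 0.01, 0, 0, 0]
    - [1, 0, 0, 0, 0, 0, 0]
    - [-1, 0, 0, 0, 0, 0, 0]
    - [-1, 0, 0, 0, 0, 0, 0]
    - [-1, 0, 0, 0, 0, 0, 0]
    - [-1, 0, 0, 0, 0, 0, 0]
    - [-1, 0, 0, 0, 0, 0, 0]
    - [-1, 0, 0, 0, 0, 0, 0]
    - [-1, 0, 0, -0.1, 0, 0, 0]
    - [-1, 0, 0, -0.3, 0, 0, 0]
    - [-1, 0, 0, -0.4, 0, 0, 0]
    - [-1, 0, 0, -0.4, 0, 0, 0]
    - [-1, 0, 0, 0, 0, 0, 0]
    - [-1, 0, 0, 0, 0, 0, 0]

```text
time: 13.62
tcp_pos: [603.2, 10.5, 116.6]
tool_rot: [0.668, 0.744, 0.002, 0.003]
force: [0.4, -0.5, -0.9]
grip_width: 1.0
grasp_force: 0.0
```

```bash
python3 -c "
from h import *
go(449,-58,100,96)"
```

```text
t 13.6 tcp [603.2  10.5 116.6] turn [0.006 0.002 0.004] shift after turn [-0.65  -2.006  0.208] before [-0.642 -2.009  0.197] w 1.0 gf 0.0 j6 -0.29
```

>>> drive_tool:
  plan:
    - [-1, -0.108, -0.334, 0.03, 0, 0, 0]
    - [-1, -0.108, -0.334, 0.03, 0, 0, 0]
    - [-1, -0.108, -0.334, 0.03, 0, 0, 0]
    - [-1, -0.108, -0.334, 0.03, 0, 0, 0]
    - [-1, -0.108, -0.334, 0.03, 0, 0, 0]
    - [-1, -0.108, -0.334, 0.03, 0, 0, 0]
    - [-1, 0, 0, 0, 0, 0, 0]
    - [-1, 0, 0, 0, 0, 0, 0]
    - [-1, 0, 0, 0, 0, 0, 0]

```text
time: 14.37
tcp_pos: [447.6, -58.1, 98.8]
tool_rot: [0.668, 0.744, 0.0, 0.0]
force: [-0.1, -0.1, -0.1]
grip_width: 0.998
grasp_force: 0.0
```

```bash
python3 -c "
from h import *
go(449,-58,2,96)
s=cap('side','side2')
print(proj(s,(449,-58,14)))
u,v=300,190
b=cv2.resize(s['img'][90:290,180:380],(600,600),interpolation=cv2.INTER_CUBIC)
cv2.imwrite('pics/v3.png',b)"
```

```text
t 14.4 tcp [447.6 -58.1  98.8] turn [ 0.    -0.     0.003] shift after turn [-1.00e-03  1.80e-02  1.21e+00] before [-1.00e-03  1.70e-02  1.21e+00] w 0.998 gf 0.0 j6 -0.5
(np.float64(295.6916427265574), np.float64(208.86179940743892))
```

View pics/v3.png

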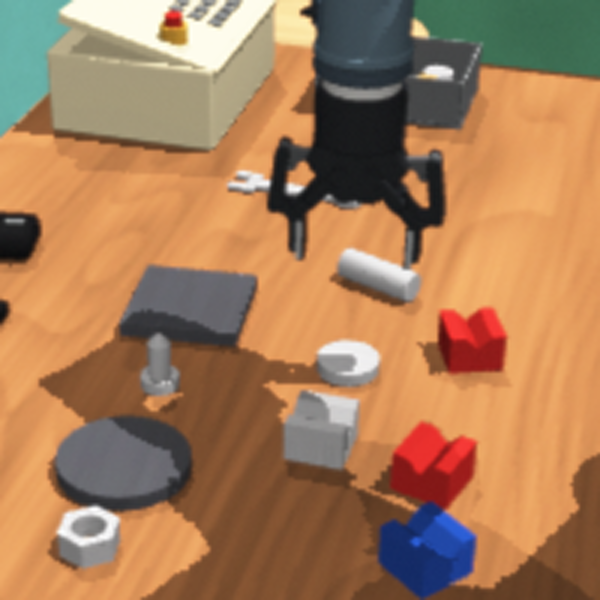

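Side view shows the holder standing midway between the plates, the nut flat beyond the round plate, and the gripper above the disc at crop (348,360). The disc is at full-image (296,210), matching the projection. Descending on the disc.

>>> drive_tool:
  plan:
    - [-1, 0, 0.015, 0.3, 0, 0, 0]
    - [-1, 0, 0, 0.3, 0, 0, 0]
    - [-1, 0, 0, 0.3, 0, 0, 0]
    - [-1, 0, 0, 0.2, 0, 0, 0]
    - [-1, 0, 0, 0.09, 0, 0, 0]
    - [-1, 0, 0, 0.03, 0, 0, 0]
    - [-1, 0, 0, 0, 0, 0, 0]
    - [1, 0, 0, 0, 0, 0, 0]
    - [1, 0, 0, 0, 0, 0, 0]
    - [1, 0, 0, 0, 0, 0, 0]
    - [1, 0, 0, 0, 0, 0, 0]
    - [1, 0, 0, 0, 0, 0, 0]
    - [1, 0, 0, 0, 0, 0, 0]
    - [1, 0, 0, 0, 0, 0, 0]

```text
time: 15.58
tcp_pos: [449.5, -58.3, 3.0]
tool_rot: [0.668, 0.744, 0.0, 0.001]
force: [-3.0, 1.5, 9.6]
grip_width: 0.623
grasp_force: 60.8
```

>>> drive_tool:
  plan:
    - [1, 0, 0, -0.1, 0, 0, 0]
    - [1, 0, 0, -0.3, 0, 0, 0]
    - [1, 0, 0, -0.4, 0, 0, 0]
    - [1, 0, 0, -0.3, 0, 0, 0]
    - [1, 0, 0, 0, 0, 0, 0]
    - [1, 0, 0, 0, 0, 0, 0]

```text
time: 16.08
tcp_pos: [449.6, -58.4, 90.9]
tool_rot: [0.668, 0.744, 0.001, 0.002]
force: [-0.2, -0.0, -2.7]
grip_width: 0.62
grasp_force: 64.5
```

```bash
python3 -c "
from h import *
go(588.4,134,90,96)"
```

```text
t 16.1 tcp [449.6 -58.4  90.9] turn [0.003 0.002 0.004] shift after turn [2.21  1.977 0.011] before [2.203 1.985 0.014] w 0.62 gf 64.5 j6 -0.5
```

>>> drive_tool:
  plan:
    - [1, 0.276, 0.247, 0, 0, 0, 0]
    - [1, 0.276, 0.247, 0, 0, 0, 0]
    - [1, 0.276, 0.247, 0, 0, 0, 0]
    - [1, 0.276, 0.247, 0, 0, 0, 0]
    - [1, 0.276, 0.247, 0, 0, 0, 0]
    - [1, 0.276, 0.247, 0, 0, 0, 0]
    - [1, 0.276, 0.247, 0, 0, 0, 0]
    - [1, 0.276, 0.247, 0, 0, 0, 0]
    - [1, 0, 0, 0, 0, 0, 0]
    - [1, 0, 0, 0, 0, 0, 0]
    - [1, 0, 0, 0.3, 0, 0, 0]
    - [1, 0, 0, 0.3, 0, 0, 0]
    - [1, 0, 0, 0.2, 0, 0, 0]
    - [1, 0, 0, 0.07, 0, 0, 0]
    - [1, 0, 0, 0, 0, 0, 0]
    - [1, 0, 0, 0, 0, 0, 0]
    - [1, 0, 0, 0, 0, 0, 0]

```text
time: 17.5
tcp_pos: [586.0, 134.1, 19.3]
tool_rot: [0.668, 0.744, -0.0, -0.0]
force: [0.3, 0.4, -2.9]
grip_width: 0.62
grasp_force: 68.5
```

>>> drive_tool:
  plan:
    - [1, 0, 0, 0.015, 0, 0, 0]
    - [1, 0, 0, 0, 0, 0, 0]
    - [1, 0, 0, 0, 0, 0, 0]

```text
time: 17.75
tcp_pos: [586.4, 134.7, 18.4]
tool_rot: [0.668, 0.744, -0.0, -0.0]
force: [-0.1, 0.5, -2.0]
grip_width: 0.62
grasp_force: 68.5
```

>>> drive_tool:
  plan:
    - [1, 0, 0.02, 0.012, 0, 0, 0]
    - [1, 0, 0, 0.012, 0, 0, 0]
    - [1, 0, 0, 0, 0, 0, 0]
    - [1, 0, 0, 0, 0, 0, 0]

```text
time: 18.08
tcp_pos: [587.9, 134.9, 17.7]
tool_rot: [0.668, 0.745, -0.0, -0.0]
force: [-5.6, -0.4, 7.5]
grip_width: 0.618
grasp_force: 69.7
```

>>> drive_tool:
  plan:
    - [-1, 0, 0, 0, 0, 0, 0]
    - [-1, 0, 0, 0, 0, 0, 0]
    - [-1, 0, 0, 0, 0, 0, 0]
    - [-1, 0, 0, 0, 0, 0, 0]
    - [-1, 0, 0, -0.1, 0, 0, 0]
    - [-1, 0, 0, -0.3, 0, 0, 0]
    - [-1, 0, 0, -0.4, 0, 0, 0]
    - [-1, 0, 0, -0.4, 0, 0, 0]
    - [-1, 0, 0, 0, 0, 0, 0]

```text
time: 18.83
tcp_pos: [592.8, 135.3, 120.4]
tool_rot: [0.668, 0.744, 0.004, 0.004]
force: [2.3, 0.2, 1.0]
grip_width: 1.001
grasp_force: 0.0
```

>>> drive_tool:
  plan:
    - [-1, 0, 0, 0, 0, 0, 0.115]
    - [-1, 0, 0, 0, 0, 0, 0.115]
    - [-1, 0, 0, 0, 0, 0, 0.115]
    - [-1, 0, 0, 0, 0, 0, 0.115]
    - [-1, 0, 0, 0, 0, 0, 0.115]
    - [-1, 0, 0, 0, 0, 0, 0.115]
    - [-1, 0, 0, 0, 0, 0, 0.115]
    - [-1, 0, 0, 0, 0, 0, 0.115]
    - [-1, 0, 0, 0, 0, 0, 0.115]
    - [-1, 0, 0, 0, 0, 0, 0.115]
    - [-1, 0, 0, 0, 0, 0, 0.115]
    - [-1, 0, 0, 0, 0, 0, 0.115]
    - [-1, 0, 0, 0, 0, 0, 0.115]
    - [-1, 0, 0, 0, 0, 0, 0.115]
    - [-1, 0, 0, 0, 0, 0, 0]
    - [-1, 0, 0, 0, 0, 0, 0]

```text
time: 20.17
tcp_pos: [588.3, 135.0, 112.9]
tool_rot: [1.0, -0.002, 0.0, -0.0]
force: [-0.2, 0.9, 0.3]
grip_width: 1.001
grasp_force: 0.0
```

```bash
python3 -c "
from h import *
go(443,60,100,-0.7)"
```

```text
t 20.2 tcp [588.3 135.  112.9] turn [-0.    -0.     0.009] shift after turn [-1.804  0.959  0.161] before [-1.813  0.943  0.16 ] w 1.001 gf 0.0 j6 1.6
```

>>> drive_tool:
  plan:
    - [-1, -0.302, 0.157, 0.026, 0, 0, 0.009]
    - [-1, -0.302, 0.157, 0.026, 0, 0, 0]
    - [-1, -0.302, 0.157, 0.026, 0, 0, 0]
    - [-1, -0.302, 0.157, 0.026, 0, 0, 0]
    - [-1, -0.302, 0.157, 0.026, 0, 0, 0]
    - [-1, -0.302, 0.157, 0.026, 0, 0, 0]
    - [-1, 0, 0, 0, 0, 0, 0]
    - [-1, 0, 0, 0, 0, 0, 0]
    - [-1, 0, 0, 0, 0, 0, 0]

```text
time: 20.92
tcp_pos: [443.2, 61.6, 100.8]
tool_rot: [1.0, -0.007, 0.001, 0.0]
force: [0.8, -0.4, 0.8]
grip_width: 1.0
grasp_force: 0.0
```

```bash
python3 -c "
from h import *
go(443,60,8,-0.7)"
```

```text
t 20.9 tcp [443.2  61.6 100.8] turn [ 0.    -0.002 -0.002] shift after turn [-0.002  0.02   1.16 ] before [-0.004  0.02   1.16 ] w 1.0 gf 0.0 j6 1.46
```

>>> drive_tool:
  plan:
    - [-1, 0, 0.015, 0.3, 0, 0, 0]
    - [-1, 0, 0, 0.3, 0, 0, 0]
    - [-1, 0, 0, 0.3, 0, 0, 0]
    - [-1, 0, 0, 0.2, 0, 0, 0]
    - [-1, 0, 0, 0.06, 0, 0, 0]
    - [-1, 0, 0, 0, 0, 0, 0]
    - [-1, 0, 0, 0, 0, 0, 0]
    - [1, 0, 0, 0, 0, 0, 0]
    - [1, 0, 0, 0, 0, 0, 0]
    - [1, 0, 0, 0, 0, 0, 0]
    - [1, 0, 0, 0, 0, 0, 0]
    - [1, 0, 0, 0, 0, 0, 0]
    - [1, 0, 0, 0, 0, 0, 0]
    - [1, 0, 0, 0, 0, 0, 0]

```text
time: 22.08
tcp_pos: [443.2, 60.5, 8.5]
tool_rot: [1.0, -0.008, 0.001, 0.0]
force: [-0.7, 0.6, 4.5]
grip_width: 0.575
grasp_force: 63.0
```

>>> drive_tool:
  plan:
    - [1, 0, 0, -0.1, 0, 0, 0]
    - [1, 0, 0, -0.3, 0, 0, 0]
    - [1, 0, 0, -0.4, 0, 0, 0]
    - [1, 0, 0, -0.3, 0, 0, 0]
    - [1, 0, 0, 0, 0, 0, 0]
    - [1, 0, 0, 0, 0, 0, 0]

```text
time: 22.58
tcp_pos: [442.9, 60.4, 96.6]
tool_rot: [1.0, -0.008, 0.002, 0.0]
force: [-0.6, 0.3, -4.4]
grip_width: 0.577
grasp_force: 64.4
```

>>> drive_tool:
  plan:
    - [1, 0, 0, 0, 0, 0, -0.115]
    - [1, 0, 0, 0, 0, 0, -0.115]
    - [1, 0, 0, 0, 0, 0, -0.115]
    - [1, 0, 0, 0, 0, 0, -0.115]
    - [1, 0, 0, 0, 0, 0, -0.115]
    - [1, 0, 0, 0, 0, 0, -0.115]
    - [1, 0, 0, 0, 0, 0, -0.115]
    - [1, 0, 0, 0, 0, 0, -0.115]
    - [1, 0, 0, 0, 0, 0, -0.115]
    - [1, 0, 0, 0, 0, 0, -0.115]
    - [1, 0, 0, 0, 0, 0, -0.115]
    - [1, 0, 0, 0, 0, 0, -0.115]
    - [1, 0, 0, 0, 0, 0, -0.115]
    - [1, 0, 0, 0, 0, 0, -0.115]
    - [1, 0, 0, 0, 0, 0, 0]
    - [1, 0, 0, 0, 0, 0, 0]

```text
time: 23.92
tcp_pos: [440.6, 60.7, 93.8]
tool_rot: [0.673, 0.74, -0.001, -0.001]
force: [-0.4, -0.1, -4.4]
grip_width: 0.573
grasp_force: 64.2
```

```bash
python3 -c "
from h import *
go(614.9,-113.3,97,95.7)"
```

```text
t 23.9 tcp [440.6  60.7  93.8] turn [-0.003 -0.001 -0.004] shift after turn [-2.38   1.952 -0.04 ] before [-2.372  1.962 -0.048] w 0.573 gf 64.2 j6 -0.23
```

>>> drive_tool:
  plan:
    - [1, -0.297, 0.244, 0, 0, 0, 0]
    - [1, -0.297, 0.244, 0, 0, 0, 0]
    - [1, -0.297, 0.244, 0, 0, 0, 0]
    - [1, -0.297, 0.244, 0, 0, 0, 0]
    - [1, -0.297, 0.244, 0, 0, 0, 0]
    - [1, -0.297, 0.244, 0, 0, 0, 0]
    - [1, -0.297, 0.244, 0, 0, 0, 0]
    - [1, -0.297, 0.244, 0, 0, 0, 0]
    - [1, 0, 0, 0, 0, 0, 0]
    - [1, 0, 0, 0, 0, 0, 0]
    - [1, 0, 0, 0.3, 0, 0, 0]
    - [1, 0, 0, 0.3, 0, 0, 0]
    - [1, 0, 0, 0.2, 0, 0, 0]
    - [1, 0, 0, 0.05, 0, 0, 0]
    - [1, 0, 0, 0, 0, 0, 0]
    - [1, 0, 0, 0, 0, 0, 0]
    - [1, 0, 0, 0, 0, 0, 0]

```text
time: 25.33
tcp_pos: [616.9, -113.1, 28.5]
tool_rot: [0.671, 0.741, 0.0, 0.001]
force: [0.2, -0.9, -3.6]
grip_width: 0.575
grasp_force: 64.7
```

```bash
python3 -c "
from h import *
go(614.9,-113.3,23.5,95.7)"
```

```text
t 25.3 tcp [ 616.9 -113.1   28.5] turn [ 0.001  0.001 -0.001] shift after turn [ 0.    -0.025  0.062] before [ 0.    -0.025  0.062] w 0.575 gf 64.7 j6 -0.47
```

>>> drive_tool:
  plan:
    - [1, 0, -0.015, 0.03, 0, 0, 0]
    - [1, 0, 0, 0.015, 0, 0, 0]
    - [1, 0, 0, 0.01, 0, 0, 0]
    - [1, 0, 0, 0, 0, 0, 0]
    - [1, 0, 0, 0, 0, 0, 0]

```text
time: 25.75
tcp_pos: [615.2, -113.4, 23.6]
tool_rot: [0.671, 0.741, 0.0, 0.0]
force: [-3.1, 0.2, 2.7]
grip_width: 0.575
grasp_force: 65.5
```

>>> drive_tool:
  plan:
    - [-1, 0, 0, 0, 0, 0, 0]
    - [-1, 0, 0, 0, 0, 0, 0]
    - [-1, 0, 0, 0, 0, 0, 0]
    - [-1, 0, 0, 0, 0, 0, 0]
    - [-1, 0, 0, 0, 0, 0, 0]
    - [-1, 0, 0, -0.1, 0, 0, 0]
    - [-1, 0, 0, -0.3, 0, 0, 0]
    - [-1, 0, 0, -0.4, 0, 0, 0]
    - [-1, 0, 0, -0.4, 0, 0, 0]
    - [-1, 0, 0, 0, 0, 0, 0]

```text
time: 26.58
tcp_pos: [619.5, -114.9, 127.1]
tool_rot: [0.671, 0.741, 0.002, 0.006]
force: [1.2, 0.4, 1.5]
grip_width: 1.004
grasp_force: 0.0
```

>>> drive_tool:
  plan:
    - [-1, 0, 0, 0, 0, 0, -0.115]
    - [-1, 0, 0, 0, 0, 0, -0.115]
    - [-1, 0, 0, 0, 0, 0, -0.115]
    - [-1, 0, 0, 0, 0, 0, -0.115]
    - [-1, 0, 0, 0, 0, 0, -0.115]
    - [-1, 0, 0, 0, 0, 0, -0.115]
    - [-1, 0, 0, 0, 0, 0, -0.115]
    - [-1, 0, 0, 0, 0, 0, -0.115]
    - [-1, 0, 0, 0, 0, 0, -0.115]
    - [-1, 0, 0, 0, 0, 0, 0]
    - [-1, 0, 0, 0, 0, 0, 0]

```text
time: 27.5
tcp_pos: [615.2, -113.4, 119.3]
tool_rot: [0.195, 0.981, -0.0, 0.0]
force: [1.7, 0.3, 0.3]
grip_width: 0.999
grasp_force: 0.0
```

```bash
python3 -c "
from h import *
go(455,-207.6,100,157.8)"
```

```text
t 27.5 tcp [ 615.2 -113.4  119.3] turn [ 0.     0.001 -0.004] shift after turn [ 1.409 -1.847  0.242] before [ 1.401 -1.853  0.241] w 0.999 gf 0.0 j6 -1.55
```

>>> drive_tool:
  plan:
    - [-1, 0.201, -0.264, 0.035, 0, 0, 0]
    - [-1, 0.201, -0.264, 0.035, 0, 0, 0]
    - [-1, 0.201, -0.264, 0.035, 0, 0, 0]
    - [-1, 0.201, -0.264, 0.035, 0, 0, 0]
    - [-1, 0.201, -0.264, 0.035, 0, 0, 0]
    - [-1, 0.201, -0.264, 0.035, 0, 0, 0]
    - [-1, 0.201, -0.264, 0.035, 0, 0, 0]
    - [-1, 0, 0, 0, 0, 0, 0]
    - [-1, 0, 0, 0, 0, 0, 0]
    - [-1, 0, 0, 0, 0, 0, 0]

```text
time: 28.33
tcp_pos: [455.5, -207.9, 99.8]
tool_rot: [0.194, 0.981, -0.0, 0.001]
force: [0.3, 0.2, -0.1]
grip_width: 1.002
grasp_force: 0.0
```

```bash
python3 -c "
from h import *
go(455,-207.6,9,157.8)
s=cap('side','side3'); t=cap('top','top3')
a=np.radians(-22.2); c=np.array([455,-207.6,15]); e=40*np.array([np.cos(a),np.sin(a),0])
for p in(c,c+e,c-e): print(np.round(proj(s,p),1))
b=cv2.resize(s['img'][130:280,180:380],(800,600),interpolation=cv2.INTER_CUBIC)
cv2.imwrite('pics/v4.png',cv2.convertScaleAbs(b,alpha=1.4))
for n,u,v,r,z in [('round',221,168,26,15),('square',314,159,28,15)]:
    q,bb,_=seg(t,u,v,r,z); print(n,q,bb)
cv2.imwrite('pics/v5.png',cv2.convertScaleAbs(cv2.resize(t['img'][125:215,160:360],(800,360),interpolation=cv2.INTER_CUBIC),alpha=1.8))"
```

```text
t 28.3 tcp [ 455.5 -207.9   99.8] turn [-0.     0.001 -0.003] shift after turn [7.000e-03 1.000e-03 1.135e+00] before [8.000e-03 1.000e-03 1.135e+00] w 1.002 gf 0.0 j6 -1.85
[305.6 181.3]
[294.5 177.1]
[317.1 185.7]
round [588.32059707 133.91906894] ((588.0679321289062, 133.97933959960938), (108.00288391113281, 106.34647369384766), 30.590242385864258)
square [ 614.42142932 -113.4514013 ] ((614.5794677734375, -113.4208984375), (109.2014389038086, 108.52587890625), 6.409310340881348)
```

View pics/v4.png

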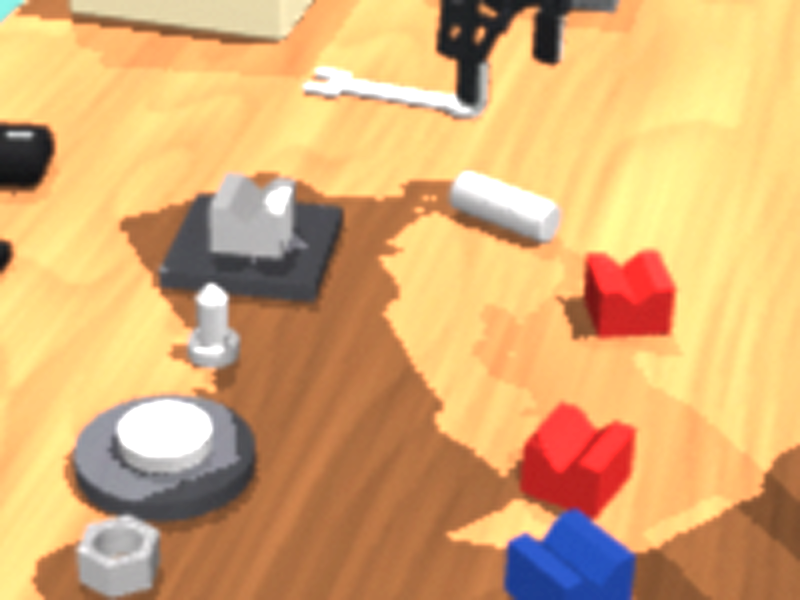

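View pics/v5.png

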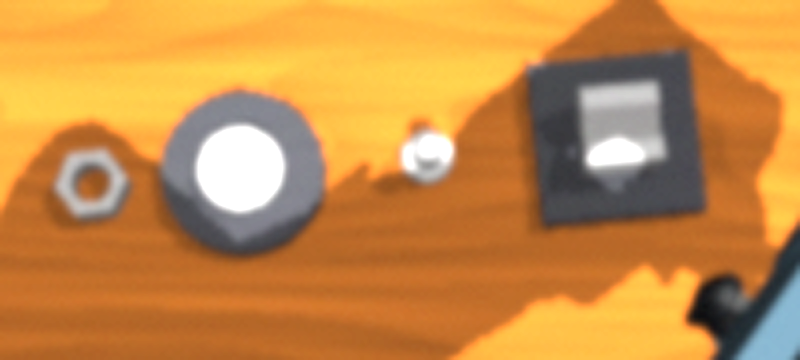

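Side view: bar centre at full-image (306,182), matching the projected (305.6,181.3). Disc, holder and nut are in place, and the V-block is on the square plate with its groove facing the round plate. Top crop: nut (92,184), disc (240,168), holder (428,155) and V-block (622,124), all in line. Now the bar.

>>> drive_tool:
  plan:
    - [-1, 0, 0, 0.3, 0, 0, 0]
    - [-1, 0, 0, 0.3, 0, 0, 0]
    - [-1, 0, 0, 0.3, 0, 0, 0]
    - [-1, 0, 0, 0.15, 0, 0, 0]
    - [-1, 0, 0, 0.06, 0, 0, 0]
    - [-1, 0, 0, 0, 0, 0, 0]
    - [-1, 0, 0, 0, 0, 0, 0]
    - [1, 0, 0, 0, 0, 0, 0]
    - [1, 0, 0, 0, 0, 0, 0]
    - [1, 0, 0, 0, 0, 0, 0]
    - [1, 0, 0, 0, 0, 0, 0]
    - [1, 0, 0, 0, 0, 0, 0]
    - [1, 0, 0, 0, 0, 0, 0]
    - [1, 0, 0, 0, 0, 0, 0]
    - [1, 0, 0, 0, 0, 0, 0]

```text
time: 29.68
tcp_pos: [455.4, -208.1, 11.4]
tool_rot: [0.193, 0.981, -0.0, 0.001]
force: [-0.4, -0.1, 4.3]
grip_width: 0.32
grasp_force: 59.3
```

>>> drive_tool:
  plan:
    - [1, 0, 0, -0.1, 0, 0, 0]
    - [1, 0, 0, -0.3, 0, 0, 0]
    - [1, 0, 0, -0.4, 0, 0, 0]
    - [1, 0, 0, -0.4, 0, 0, 0]
    - [1, 0, 0, 0, 0, 0, 0.114]
    - [1, 0, 0, 0, 0, 0, 0.114]
    - [1, 0, 0, 0, 0, 0, 0.114]
    - [1, 0, 0, 0, 0, 0, 0.114]
    - [1, 0, 0, 0, 0, 0, 0.114]
    - [1, 0, 0, 0, 0, 0, 0.114]
    - [1, 0, 0, 0, 0, 0, 0.114]
    - [1, 0, 0, 0, 0, 0, 0.114]
    - [1, 0, 0, 0, 0, 0, 0.114]
    - [1, 0, 0, 0, 0, 0, 0]
    - [1, 0, 0, 0, 0, 0, 0]

```text
time: 30.93
tcp_pos: [454.3, -207.1, 106.2]
tool_rot: [0.666, 0.746, -0.0, -0.001]
force: [0.2, 0.2, -5.3]
grip_width: 0.326
grasp_force: 60.5
```

```bash
python3 -c "
from h import *
go(614.9,-113.3,105,96.2)"
```

```text
t 30.9 tcp [ 454.3 -207.1  106.2] turn [-0.001 -0.001  0.004] shift after turn [0.949 2.122 0.014] before [0.941 2.126 0.013] w 0.326 gf 60.5 j6 -0.78
```

>>> drive_tool:
  plan:
    - [1, 0.135, 0.303, 0, 0, 0, 0]
    - [1, 0.135, 0.303, 0, 0, 0, 0]
    - [1, 0.135, 0.303, 0, 0, 0, 0]
    - [1, 0.135, 0.303, 0, 0, 0, 0]
    - [1, 0.135, 0.303, 0, 0, 0, 0]
    - [1, 0.135, 0.303, 0, 0, 0, 0]
    - [1, 0.135, 0.303, 0, 0, 0, 0]
    - [1, 0, 0, 0, 0, 0, 0]
    - [1, 0, 0, 0, 0, 0, 0]
    - [1, 0, 0, 0.3, 0, 0, 0]
    - [1, 0, 0, 0.2, 0, 0, 0]
    - [1, 0, 0, 0.05, 0, 0, 0]
    - [1, 0, 0, 0, 0, 0, 0]
    - [1, 0, 0, 0, 0, 0, 0]
    - [1, 0, 0, 0, 0, 0, 0]

```text
time: 32.18
tcp_pos: [615.8, -114.7, 63.7]
tool_rot: [0.668, 0.744, 0.0, 0.001]
force: [0.5, 0.0, -5.2]
grip_width: 0.323
grasp_force: 61.0
```

```bash
python3 -c "
from h import *
go(614.9,-113.3,56,96.2)"
```

```text
t 32.2 tcp [ 615.8 -114.7   63.7] turn [0.001 0.001 0.   ] shift after turn [ 0.018 -0.01   0.096] before [ 0.018 -0.01   0.096] w 0.323 gf 61.0 j6 -0.48
```

>>> drive_tool:
  plan:
    - [1, 0.015, -0.008, 0.05, 0, 0, 0]
    - [1, 0, 0, 0.025, 0, 0, 0]
    - [1, 0, 0, 0.012, 0, 0, 0]
    - [1, 0, 0, 0, 0, 0, 0]
    - [1, 0, 0, 0, 0, 0, 0]

```text
time: 32.6
tcp_pos: [615.2, -113.0, 56.7]
tool_rot: [0.668, 0.744, 0.0, 0.001]
force: [-2.5, 0.5, 5.1]
grip_width: 0.32
grasp_force: 62.1
```

Seated on contact at the expected height of 56.7 mm. Release, lift and back off.

>>> drive_tool:
  plan:
    - [-1, 0, 0, 0, 0, 0, 0]
    - [-1, 0, 0, 0, 0, 0, 0]
    - [-1, 0, 0, 0, 0, 0, 0]
    - [-1, 0, 0, 0, 0, 0, 0]
    - [-1, 0, 0, 0, 0, 0, 0]
    - [-1, 0, 0, -0.1, 0, 0, 0]
    - [-1, 0, 0, -0.3, 0, 0, 0]
    - [-1, 0, 0, -0.4, 0, 0, 0]
    - [-1, 0, 0, -0.4, 0, 0, 0]
    - [-1, 0, -0.4, -0.1, 0, 0, 0]
    - [-1, 0, -0.4, 0, 0, 0, 0]
    - [-1, 0, -0.4, 0, 0, 0, 0]
    - [-1, 0, -0.4, 0, 0, 0, 0]
    - [-1, 0, -0.4, 0, 0, 0, 0]
    - [-1, 0, 0, 0, 0, 0, 0]
    - [-1, 0, 0, 0, 0, 0, 0]
    - [-1, 0, 0, 0, 0, 0, 0]

```text
time: 34.02
tcp_pos: [456.5, -130.8, 160.6]
tool_rot: [0.668, 0.744, 0.0, 0.001]
force: [0.5, -0.5, 0.2]
grip_width: 1.001
grasp_force: 0.0
```

```bash
python3 -c "
from h import *
np.set_printoptions(precision=1,suppress=True)
s=cap('side','side4'); t=cap('top','top4')
f=lambda x:cv2.convertScaleAbs(x,alpha=1.6)
a=cv2.resize(t['img'][130:230,100:360],(800,308),interpolation=cv2.INTER_CUBIC)
b=cv2.resize(s['img'][165:285,190:350],(380,285),interpolation=cv2.INTER_CUBIC)
c=cv2.resize(s['img'][165:215,215:282],(420,285),interpolation=cv2.INTER_CUBIC)
cv2.imwrite('pics/v6.png',f(np.vstack([a,np.hstack([b,c])])))
for n,u,v,r,z in [('nut',182.5,170.5,12,22),('bar',315,155.5,22,75),('ring',139,224,18,16)]:
    q,bb,_=seg(t,u,v,r,z,60); print(n,q,bb)
print('expected bar px',proj(t,(614.9,-113.3,60)),proj(s,(614.9,-113.3,60)))"
```

```text
nut [578.7 231.7] ((578.7188110351562, 231.73703002929688), (48.365386962890625, 42.15644836425781), 38.231971740722656)
bar [ 607.6 -100.5] ((603.2151489257812, -111.88923645019531), (95.85335540771484, 111.78673553466797), 6.595469951629639)
ring [436.9 341.1] ((437.3485107421875, 341.1536865234375), (60.393165588378906, 56.9785041809082), 76.49070739746094)
expected bar px (np.float64(315.3460503617883), np.float64(154.5390125185634)) (np.float64(242.8538027296484), np.float64(175.26284327152746))
```

View pics/v6.png

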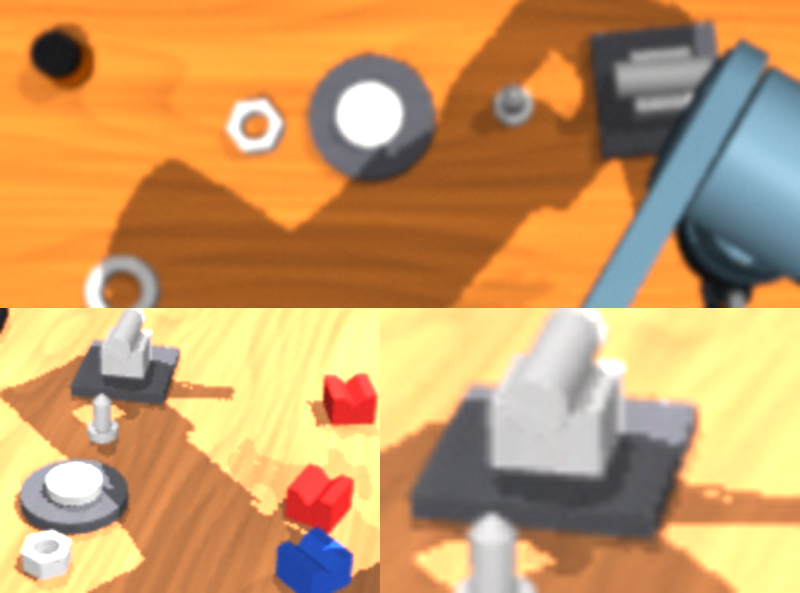

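The final view shows everything in place. In the top crop the bar is seated in the groove with its left end at crop (616,79), where (613, …) was expected. The nut (255,125), disc (369,113) and holder (514,103) are in line, the ring and jar are unmoved, and the gripper is clear. Handing in.

```bash
python3 -c "
from workcell import arm
print(arm.hand_in())"
```

```text
the job is handed in; nothing more can be done
None
```

The station is set out as asked and the job was handed in at about 34 s of robot time (limit 134 s); the last camera check showed every part in place and the ring gauge and jar unmoved, but the hand-in gave no verdict.

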